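Knock up a swatch deck and put its binding post in

ROBOT

A 6-joint arm with a two-finger parallel gripper is mounted at the origin on the work surface. World frame = base frame: x ahead of the robot, y to its left, z up, the work surface at z = 0. Lengths are in mm, angles in rad, forces in N, time in s.
With the tool pointing down it reaches from about 250 to 800 mm from the base axis. Payload 3.9 kg.
Tool frame: the origin (TCP) lies at the very end of the fingers, on their centre line; the grasp point (between the pads) lies 19 mm behind it; z points along the fingers, y is the line along which they close (so a half turn about z gives the same grasp; the last joint's range is limited). The gripper opens to 85 mm and grips with 20 to 120 N. Pads are 22 mm wide; open, the fingers measure 114 mm over their backs; the gripper's body (76 mm by 85 mm) begins 54 mm behind the grasp point. The pads swing forward as they close: fully open they stand 13 mm farther back than shut.
Start: joints at [-1.301, 0.26, -0.138, 1.173, 0, 1.571], TCP at [139.928, -505.999, 231.304] pointing down, gripper open.
Joint ranges: [-2.78, 2.78], [-0.83, 1.72], [-1.28, 1.37], [-1.9, 2.12], [-1.57, 1.48], [-3.14, 3.14]. Speed limits (rad/s): [2.57, 2.57, 3.14, 3.14, 3.14, 3.14].

INTERFACE

Orientations are given as a rotation vector (axis times angle).
In Python, from rig import read_state, read_camera, camera_info, sign_off gives the robot as it stands. The module is installed in compiled form; this text tells all that it offers.
- The arm moves only by the tool drive_tool, never from a script. Its argument "commands" is a list of rows, each a list of 6 numbers: the shift along the world's x, y, z in units of 50 cm (1.0 is 50 cm), then the turn, a rotation vector about the world's x, y, z in units of 180 degrees (1.0 is 180 degrees). In form: [[dx, dy, dz, ax, ay, az], ...]. A call has 1 to 12 rows; each row shifts and turns the commanded pose from where the row before left it; what a row does not reach is not made up. A row lasts 1/12 s, in which the tool goes at most 41.7 mm and 7.16 degrees, less where a joint would pass 70% of its speed; a pose out of reach is approached as far as the arm can. A call with a number of a shift or a turn outside -1 to 1 is refused whole. A call with a gripper value outside its range is refused whole. "fingers" is the closure, from 0 (fully open) to 1 (shut), set as the call begins (left out, the last holds). The fingers move at their own pace and stop on an object; "squeeze" is the grip in N (left out, the last holds). Time passes only in rows, so rows that do not move let the fingers close. It gives the time, the measured TCP pose, the force, the opening and the grip force at its end, in the units of the state.
- read_state(): the state, without advancing time (a new reading comes with each control period).
- read_camera(name): name is "side" or "top"; returns (picture, depth): 420x560x3 uint8, blue, green, red; 420x560 float32, mm along the optical axis (not along the pixel's ray), 0 where there is no reading.
- camera_info(name): a dict with "vertical_fov" (degrees; the focal length in pixels is half the picture's height over the tangent of half this angle, whatever the lens; pixels are square), "cx", "cy" (the principal point, pixels), "rvec" (rotation vector, rad) and "tvec" (3), from world to camera coordinates, as OpenCV has them. Camera axes: x right, y down, z forward; pixel columns grow to the right and rows downward; lengths in mm; the calibration is good to about 2 mm. A picture is of the moment at which its call begins. camera_info takes no time and is no camera call.
- sign_off(): hands the job in; it is judged then, once.
The state is a dict: "time": time; "joints": joint angles; "joint_velocities": joint speeds; "effort": joint torques, N m; "ee_pos": TCP position; "tool_rot": TCP orientation; "ft_force": force on the tool from outside, world axes, zero at the start; "ft_torque": the same for the moment, N m; "finger_gap": opening from 0.0 (shut) to 1.0 (fully open); "grasp_force": force on a finger pad.
Only numpy, scipy, OpenCV 4.12 (cv2) and the standard library are available. Lean on these libraries where they do the work, as an engineer would, in place of code of your own. Each camera call takes 0.05 s, during which the arm holds its last target. There are 200 camera calls.

TASK

Bind the swatch deck in the binding jig: gently knock the loose boards up square against the two steel lays so that their holes line up, then pass the long aluminium post down through all four boards until its head sits flush on the cover, and let go. Card edges mark easily, so work by feel: never lean on the boards or force the post where it stops. Leave the other things on the bench alone.

Things in the scene. Friction and masses are not known exactly. Their poses are not given: they have to be found in the camera images.
- jig: Binding jig, fixed: plywood base 150 (x) x 210 (y) mm, its deck 24 mm above the bench, with two steel lays (stop bars 20 mm wide, 18 mm high above the deck) that form an L at its +x, +y corner; the -x and -y sides are open. Origin under the base's centre. Inner face of the long lay: x = +55 mm, along y; of the short lay: y = +85 mm, along x. To spare the card, never load it above 30 N.
- jig_hole (a point): Centre of the mouth of the jig's post hole (13 mm wide, right through the base), on the deck, 24 mm above the bench and 20 mm from the inner faces of both lays; hidden under the boards. Axes as the jig's. When the boards are up against both lays, their holes lie over it. Sliding the whole stack over the deck takes only 1 to 2 N.
- cover_hole (a point): Centre of the 12 mm hole in the green cover, on its upper face, 20 mm above the deck: the top one of four loose stacked boards, each 5 mm thick, about 55 g, smooth. Axes are the board's: its true edges, which go against the long and the short lay, are at x = +20 and y = +20 mm from this point. The stack starts short of the lays by 8 to 18 mm in x and in y, a few degrees askew.
- cover_mid (a point): Middle of the green cover, half-way through its thickness; hole at x = +20, y = +55 mm. A blue, a cream and a grey board lie under it, shifted at random like it: their holes are hidden and not measured. Free edges (-x, -y) are untrimmed: boards are 80 to 84 (x) by 150 to 153 (y) mm, which is larger is unknown: feel how far a push goes; smaller ones may stay short of the lays.
- post_head (a point): The long aluminium binding post, about 22 g, standing head up in one of the rack's three holes. This point is the centre of its knurled round head, 20 mm in diameter, 16 mm high. z points up along it. Home, the head's underside lies on the cover and this point is 28 mm above the jig's hole.
- post_tip (a point): Lower end of that post, 46 mm below the head's centre. The shank is 10 mm in diameter and 38 mm long; its last 8 mm taper to this 6 mm tip, so it draws over a board that is up to about 3 mm out. Further out (towards -x, -y, if a smaller board stayed short of a lay) the tip stands on the board and stops: feel a few mm round for its hole, then draw it back.
- rack: Fixed wooden post rack, 190 (along its x) x 50 mm, 46 mm high, origin at the centre of its underside. It has three upright holes 60 mm apart along its x, and the heads of three posts (8 mm above and below their centres) rest on its top; which hole holds the aluminium one varies.
- brass1_head (a point): Shorter brass post in the rack (shank only 24 mm, too short for this deck), head as the other's; centre of its head. Leave alone.
- brass2_head (a point): The other short brass post, the same. Leave alone.
- folder: White bone folder, flat, 160 x 22 mm, 5 mm high, lying along its y; origin under its middle. Leave alone.
- tape: Roll of brown tape, 90 mm across, 24 mm high, lying flat; origin under its centre. Leave alone.
- tin: Open steel tin, 70 mm across, 45 mm high; origin under its centre. Leave alone.
- glue: White glue bottle with an orange cap, 54 mm across, 130 mm high; origin under its centre. Leave alone.
- stapler: Black stapler, 36 x 150 mm (along its y), 50 mm high; origin under its middle. Leave alone.
Mind the look-alikes: they are no part of the job. What is meant by the part that bears post_head is not green or red, and is the smaller of those in its own colour.

How it is judged (in metres and radians):
On the way, in this order (a step that is already met when the one before it is completed fails the run):
1. the cover is knocked up to both lays (hole within 4.5 mm of the jig's, square within 0.06 rad) while the post is still out of the deck (horizontal distance between cover_hole and jig_hole below 0.0045 m and angle between the x axis of cover_hole and the x axis of jig_hole, either way round below 0.06 rad and distance between post_head and jig_hole above 0.07 m), for 0.2 s.
2. the post is home through all four boards: head flush on the cover, upright, over the jig's hole (z of post_head in the frame of jig_hole between 0.0262 and 0.03 m and horizontal distance between post_head and jig_hole below 0.003 m and angle between post_head's own z axis and vertical below 0.06 rad and horizontal distance between cover_hole and post_head below 0.003 m), for 0.2 s.
At the end, for the whole second after the job is handed in: The post stands upright (within 0.06 rad) in the jig's hole (within 3 mm) with its head flush on the cover and all four boards under it: head centre 26.2 to 30 mm above the jig's hole; the cover's hole is within 3 mm of the post and the cover is square to the lays within 0.10 rad (all of step 2 and angle between the x axis of cover_hole and the x axis of jig_hole, either way round below 0.1 rad); the robot touches nothing.
It fails at once if the jig is pushed or pressed with more than 30 N, by the gripper or through the boards or the post (contact force between anything else and jig above 30 N).
It fails at once if a bystander is moved by more than 25 mm (distance of any of brass1_head, brass2_head, folder, tape, tin, glue, stapler from where it was at the start of the episode above 0.025 m).
It also fails if it takes over 72 s, if anything falls off the work surface, if the arm or the gripper's body presses on something with over 40 N, if the wrist force passes 120 N, or if a joint passes its speed limit or range.

## Working session

There is one attempt and no reset: what is moved stays moved. The work goes in short steps, Python scripts to look and compute and a tool call to move; the robot and the scene stay as the last step left them, time stands still between calls to the robot, and variables do not carry over. Pictures are saved under pics/ and viewed, at most 10 in all, crops included, and the job is handed in when it is done.

Besides the shell and the picture viewer there is one more tool, called after "Emit:" as name([rows], argument=value, ...), one row to a line, values as JSON. drive_tool: Moves the arm, as the interface text tells. Its arguments: {"type":"object","properties":{"commands":{"type":"array","items":{"type":"array","items":{"type":"number"}}},"fingers":{"type":"number"},"squeeze":{"type":"number"}},"required":["commands"]}

```bash
mkdir -p pics; cat > h.py <<'E'
import numpy as np, cv2
from rig import *
def cam(n):
    c=camera_info(n); f=210/np.tan(np.radians(c["vertical_fov"])/2)
    R=cv2.Rodrigues(np.array(c["rvec"],float))[0]; t=np.array(c["tvec"],float).ravel()
    return f,c["cx"],c["cy"],R,t
def onplane(n,uv,z):
    f,cx,cy,R,t=cam(n); uv=np.atleast_2d(uv).astype(float)
    d=np.c_[(uv[:,0]-cx)/f,(uv[:,1]-cy)/f,np.ones(len(uv))]@R
    o=-R.T@t
    return o+d*((z-o[2])/d[:,2])[:,None]
def cloud(n,dep):
    f,cx,cy,R,t=cam(n); v,u=np.mgrid[:420,:560]
    p=np.stack([(u-cx)/f*dep,(v-cy)/f*dep,dep],-1)
    return (p-t)@R
E
python3 - <<'E'
from h import *
for n in("top","side"):
    im,d=read_camera(n); cv2.imwrite(f"pics/{n}0.png",im); np.save(f"{n}0.npy",d); print(n,camera_info(n), -cam(n)[3].T@cam(n)[4])
print(read_state())
E
```

```text
top {'vertical_fov': 52.91182241209092, 'cx': 277.8448292151703, 'cy': 203.54901935580585, 'rvec': array([ 2.12851666, -2.18590121,  0.08940633]), 'tvec': array([ -12.41465123,  587.94187036, 1048.11031024])} [ 474.57008472  -49.93481735 1103.02073309]
side {'vertical_fov': 50.23154743138318, 'cx': 272.9861306254584, 'cy': 211.7609605794928, 'rvec': array([ 0.57128152, -2.48233274,  1.42873666]), 'tvec': array([515.58757795, 216.50863981, 750.11333465])} [230.36899489 710.91291273 562.9471673 ]
{'time': 0.1, 'joints': array([-1.30099794e+00,  2.60628829e-01, -1.39235250e-01,  1.17273255e+00,
        1.25879077e-05,  1.57080851e+00]), 'joint_velocities': array([ 3.32611804e-05, -9.22810733e-04,  2.63137693e-03, -1.71292506e-03,
        1.30918456e-03,  2.23312646e-03]), 'effort': array([-8.98670332e-04, -4.06508195e+01,  2.54527760e+01,  1.00622224e-02,
       -1.46153802e-04, -1.07135079e-05]), 'ee_pos': array([ 139.76965605, -505.40579483,  230.54447544]), 'tool_rot': array([-3.11128409e+00, -4.22255001e-01,  3.60545275e-04]), 'ft_force': array([ 0.22982865, -0.52881189, -0.39184399]), 'ft_torque': array([-0.02747082,  0.0252871 , -0.01639249]), 'grasp_force': 0.0, 'finger_gap': 0.9994117054061724}
```

View pics/top0.png

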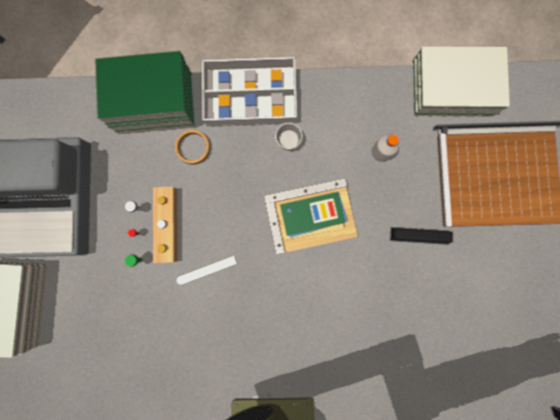

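View pics/side0.png

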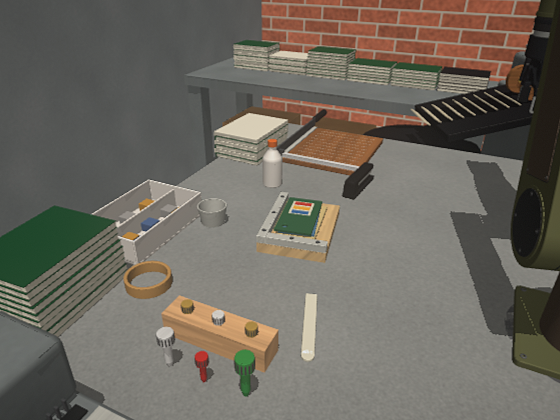

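The top view has +x up and +y left. The jig's L of lays runs along the top and left edges, around (310,215), with the cover hole near (290,211). The rack is at (162,224) with the silver post in its middle hole. The loose white, red and green posts at x≈131 are look-alikes. Next I'll zoom in on the jig.

```bash
python3 - <<'E'
from h import *
im=cv2.imread("pics/top0.png"); d=np.load("top0.npy")
a=cv2.resize(im[170:260,255:365],None,fx=7,fy=6.6,interpolation=cv2.INTER_CUBIC)
a=cv2.resize(im[170:260,255:365],(733,600),interpolation=cv2.INTER_CUBIC); cv2.imwrite("pics/jig0.png",a)
P=cloud("top",d); z=P[...,2]
sub=np.zeros(z.shape,bool); sub[170:260,255:365]=1
for name,lo,hi in(("lays",36,50),):
    m=(sub&(z>lo)&(z<hi)); print(name,m.sum())
print("z at deck/lay/cover/rack:",[ (uv,P[uv[1],uv[0]].round(1).tolist()) for uv in((300,238),(310,190),(271,230),(310,225),(162,210),(162,224),(162,201),(162,248),(340,235))])
hsv=cv2.cvtColor(im,cv2.COLOR_BGR2HSV)
g=(cv2.inRange(hsv,(60,80,30),(95,255,255))>0)&sub
g=cv2.morphologyEx(g.astype(np.uint8),cv2.MORPH_CLOSE,np.ones((15,15)))
c=max(cv2.findContours(g,0,2)[0],key=cv2.contourArea)
r=cv2.minAreaRect(c);b=cv2.boxPoints(r);print(r,onplane("top",b,44).round(1))
# silver head and rack
m=(z>52)&(z<75); m[:, :140]=0; m[:,185:]=0; m[:180]=0; m[270:]=0
n,l,s,ce=cv2.connectedComponentsWithStats(m.astype(np.uint8))
for i in range(1,n):
    if s[i,4]>15: print(s[i],ce[i],onplane("top",ce[i],62).round(1), P[l==i].mean(0).round(1))
E
```

```text
lays 3176
z at deck/lay/cover/rack: [((300, 238), [498.3, -82.1, 23.8]), ((310, 190), [618.2, -110.5, 43.9]), ((271, 230), [519.9, -9.4, 41.9]), ((310, 225), [529.8, -107.6, 42.7]), ((162, 210), [577.1, 264.0, 50.0]), ((162, 224), [540.9, 259.7, 64.2]), ((162, 201), [598.8, 261.2, 59.6]), ((162, 248), [481.7, 259.8, 63.3]), ((340, 235), [503.3, -183.8, 25.1])]
((312.95294189453125, 213.78823852539062), (31.237985610961914, 58.78815460205078), 77.47119140625) [[ 582.3  -35.9   44. ]
 [ 610.6 -181.4   44. ]
 [ 533.2 -195.2   44. ]
 [ 505.2  -50.8   44. ]]
[157 196   9   9  59] [161.         199.86440678] [[601.5 263.1  62. ]] [601.5 263.1  61.7]
[157 220   9   8  60] [161.01666667 223.61666667] [[542.1 262.8  62. ]] [542.1 262.9  61.8]
[157 244   9   9  61] [161.09836066 247.7704918 ] [[482.3 262.4  62. ]] [482.3 262.6  61.2]
```

View pics/jig0.png

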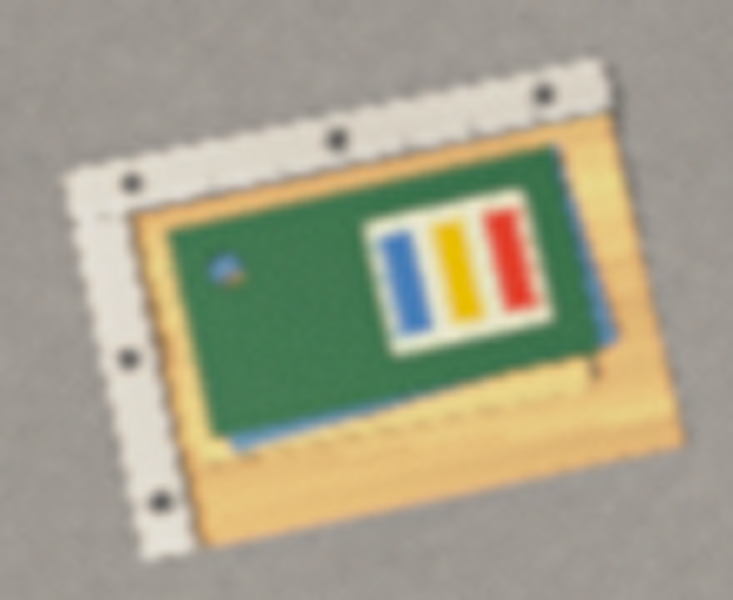

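```bash
cat >> h.py <<'E'
def jigpose(im,P):
    hsv=cv2.cvtColor(im,cv2.COLOR_BGR2HSV); z=P[...,2]
    m=(z>31)&(z<52)&(hsv[...,1]<50)&(hsv[...,2]>100); m[:170]=0;m[260:]=0;m[:,:255]=0;m[:,365:]=0
    m=cv2.morphologyEx(m.astype(np.uint8),cv2.MORPH_CLOSE,np.ones((3,3)))
    c=max(cv2.findContours(m,0,2)[0],key=cv2.contourArea)[:,0]
    w=onplane("top",c,42)[:,:2]
    return cv2.minAreaRect(w.astype(np.float32))
def cover(im,jx):  # green mask rect in world z=44
    hsv=cv2.cvtColor(im,cv2.COLOR_BGR2HSV)
    g=cv2.inRange(hsv,(60,80,30),(88,255,255)); g[:170]=0;g[260:]=0;g[:,:255]=0;g[:,365:]=0
    g=cv2.morphologyEx(cv2.morphologyEx(g,cv2.MORPH_CLOSE,np.ones((19,19))),cv2.MORPH_OPEN,np.ones((5,5)))
    c=max(cv2.findContours(g,0,2)[0],key=cv2.contourArea)[:,0]
    return cv2.minAreaRect(onplane("top",c,44)[:,:2].astype(np.float32))
E
python3 - <<'E'
from h import *
im=cv2.imread("pics/top0.png"); P=cloud("top",np.load("top0.npy"))
print("jig",jigpose(im,P)); print(cv2.boxPoints(jigpose(im,P)).round(1).tolist())
print("cover",cover(im,0)); print(cv2.boxPoints(cover(im,0)).round(1).tolist())
# hole in the crop at (227,270) of scale 6.664
print("hole",onplane("top",[[255+226/6.664,170+270/6.664]],44).round(1))
E
```

```text
jig ((553.6385498046875, -109.3003158569336), (149.73410034179688, 209.6356964111328), 10.567215919494629)
[[460.79998779296875, -20.0], [499.29998779296875, -226.10000610351562], [646.5, -198.60000610351562], [608.0, 7.5]]
cover ((554.29296875, -95.54608154296875), (77.77613830566406, 106.5514144897461), 11.004883766174316)
[[506.0, -50.70000076293945], [526.2999877929688, -155.3000030517578], [602.5999755859375, -140.39999389648438], [582.2999877929688, -35.79999923706055]]
hole [[567.6 -55.7  44. ]]
```

Emit:
drive_tool([
  [0.0426, 0.0472, 0, 0, 0, -0.00226],
  [0.0426, 0.0472, 0, 0, 0, -0.00226],
  [0.0426, 0.0472, 0, 0, 0, -0.00226],
  [0.0426, 0.0472, 0, 0, 0, -0.00226],
  [0.0426, 0.0472, 0, 0, 0, -0.00226],
  [0.0426, 0.0472, 0, 0, 0, -0.00226],
  [0.0426, 0.0472, 0, 0, 0, -0.00226],
  [0.0426, 0.0472, 0, 0, 0, -0.00226],
  [0.0426, 0.0472, 0, 0, 0, -0.00226],
  [0.0426, 0.0472, 0, 0, 0, -0.00226],
  [0.0426, 0.0472, 0, 0, 0, -0.00226],
  [0.0426, 0.0472, 0, 0, 0, -0.00226],
], fingers=0)

```text
time: 1.1
ee_pos: [396.0, -221.3, 231.0]
tool_rot: [-3.128, -0.289, 0.001]
ft_force: [-0.2, -0.6, -0.6]
finger_gap: 0.996
grasp_force: 0.0
```

Emit:
drive_tool([
  [0.0426, 0.0472, 0, 0, 0, 0],
  [0.0426, 0.0472, 0, 0, 0, 0],
  [0.0426, 0.0472, 0, 0, 0, 0],
  [0.0426, 0.0472, 0, 0, 0, 0],
  [0, 0, -0.07, 0, 0, 0],
  [0, 0, -0.07, 0, 0, 0],
  [0, 0, -0.07, 0, 0, 0],
  [0, 0, -0.07, 0, 0, 0],
  [0, 0, -0.05, 0, 0, 0],
  [0, 0, 0, 0, 0, 0],
  [0, 0, 0, 0, 0, 0],
])

```text
time: 2.02
ee_pos: [479.0, -127.9, 65.2]
tool_rot: [-3.127, -0.289, 0.006]
ft_force: [0.3, -0.2, 0.1]
finger_gap: 1.004
grasp_force: 0.0
```

Emit:
drive_tool([
  [0, 0, -0.05, 0, 0, 0],
  [0, 0, -0.03, 0, 0, 0],
  [0, 0, -0.01, 0, 0, 0],
  [0, 0, -0.007, 0, 0, 0],
  [0, 0, -0.0064, 0, 0, 0],
  [0, 0, 0, 0, 0, 0],
])

```text
time: 2.52
ee_pos: [481.7, -128.7, 15.5]
tool_rot: [3.128, 0.289, 0.003]
ft_force: [-0.1, 0.7, -0.1]
finger_gap: 0.998
grasp_force: 0.0
```

```bash
python3 - <<'E'
from h import *
im,d=read_camera("side"); cv2.imwrite("pics/s1.png",cv2.resize(im[150:290,220:400],(771,600),interpolation=cv2.INTER_CUBIC))
E
```

```text
(no output)
```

View pics/s1.png

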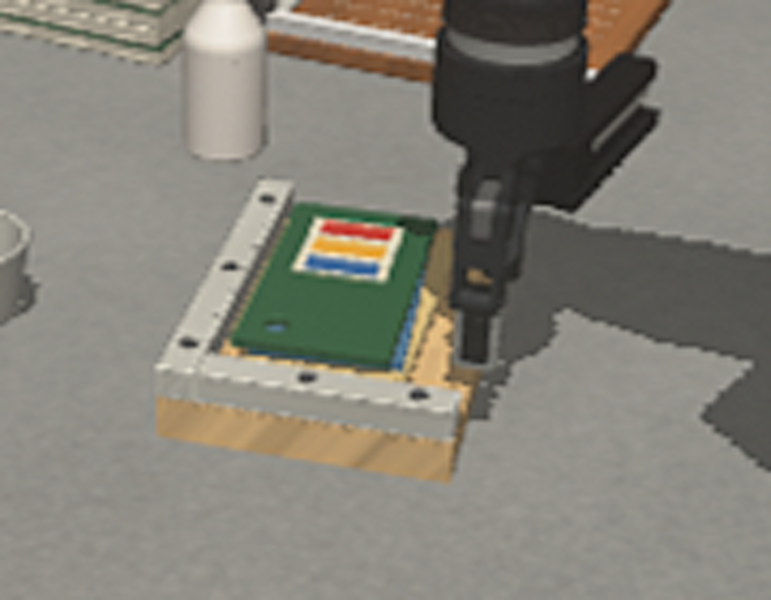

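Fingers are beside the stack on its open −x side (crop 475,360). Now the x push.

Emit:
drive_tool([
  [0.0043, 0.0008, -0.002, 0, 0, 0],
  [0.0043, 0.0008, 0, 0, 0, 0],
  [0.0043, 0.0008, 0, 0, 0, 0],
  [0.0043, 0.0008, 0, 0, 0, 0],
  [0.0043, 0.0008, 0, 0, 0, 0],
  [0.0043, 0.0008, 0, 0, 0, 0],
  [0.0043, 0.0008, 0, 0, 0, 0],
  [0.0043, 0.0008, 0, 0, 0, 0],
  [0.0043, 0.0008, 0, 0, 0, 0],
  [0.0043, 0.0008, 0, 0, 0, 0],
])

```text
time: 3.4
ee_pos: [502.2, -124.4, 13.5]
tool_rot: [-3.128, -0.289, 0.001]
ft_force: [-1.1, -0.6, 0.5]
finger_gap: 0.997
grasp_force: 0.4
```

Emit:
drive_tool([
  [0.003, 0.00056, 0, 0, 0, 0],
  [0.003, 0.00056, 0, 0, 0, 0],
  [0.003, 0.00056, 0, 0, 0, 0],
  [0.003, 0.00056, 0, 0, 0, 0],
  [0, 0, 0, 0, 0, 0],
])

```text
time: 3.82
ee_pos: [508.6, -123.2, 13.6]
tool_rot: [-3.128, -0.29, -0.001]
ft_force: [0.4, -0.3, -0.5]
finger_gap: 0.995
grasp_force: 0.1
```

Emit:
drive_tool([
  [0.0016, 0.0003, 0, 0, 0, 0],
  [0.0016, 0.0003, 0, 0, 0, 0],
  [0.0016, 0.0003, 0, 0, 0, 0],
  [0.0016, 0.0003, 0, 0, 0, 0],
  [0.0016, 0.0003, 0, 0, 0, 0],
  [0, 0, 0, 0, 0, 0],
])

```text
time: 4.32
ee_pos: [512.5, -122.5, 13.6]
tool_rot: [-3.128, -0.29, -0.0]
ft_force: [0.2, -0.4, 0.3]
finger_gap: 1.004
grasp_force: 0.2
```

Emit:
drive_tool([
  [0.0012, 0.0002, 0, 0, 0, 0],
  [0.0012, 0.0002, 0, 0, 0, 0],
  [0.0012, 0.0002, 0, 0, 0, 0],
  [0, 0, 0, 0, 0, 0],
])

```text
time: 4.65
ee_pos: [514.2, -122.2, 13.6]
tool_rot: [-3.128, -0.29, -0.0]
ft_force: [-1.0, -0.1, 0.6]
finger_gap: 0.996
grasp_force: 0.2
```

Emit:
drive_tool([
  [0.001, 0.0002, 0, 0, 0, 0],
  [0.001, 0.0002, 0, 0, 0, 0],
  [0.001, 0.0002, 0, 0, 0, 0],
  [0, 0, 0, 0, 0, 0],
])

```text
time: 4.98
ee_pos: [515.7, -121.9, 13.6]
tool_rot: [-3.128, -0.29, -0.0]
ft_force: [-1.1, 0.4, 0.3]
finger_gap: 1.003
grasp_force: 0.3
```

Emit:
drive_tool([
  [0.001, 0.0002, 0, 0, 0, 0],
  [0.001, 0.0002, 0, 0, 0, 0],
  [0, 0, 0, 0, 0, 0],
])

```text
time: 5.23
ee_pos: [516.0, -121.8, 13.5]
tool_rot: [3.128, 0.289, -0.002]
ft_force: [-2.4, -1.0, 1.1]
finger_gap: 1.0
grasp_force: 1.4
```

```bash
python3 - <<'E'
from h import *
im,d=read_camera("side"); cv2.imwrite("pics/s2.png",cv2.resize(im[180:270,250:350],(667,600),interpolation=cv2.INTER_CUBIC))
E
```

```text
(no output)
```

View pics/s2.png

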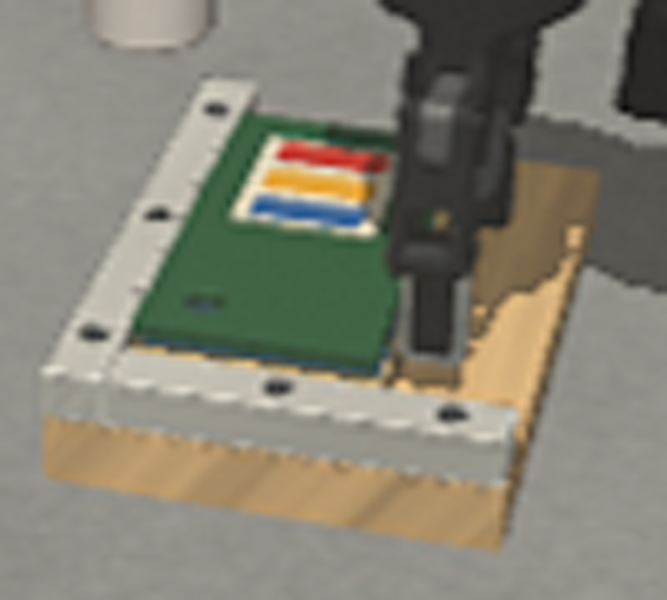

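The cover is up against the long lay (edge along crop 140,330 to 250,115), and force is rising. I'll give one more small nudge to confirm the stop.

Emit:
drive_tool([
  [0.001, 0.0002, 0, 0, 0, 0],
  [0.001, 0.0002, 0, 0, 0, 0],
  [0, 0, 0, 0, 0, 0],
])

```text
time: 5.53
ee_pos: [516.1, -121.7, 13.5]
tool_rot: [3.128, 0.289, -0.004]
ft_force: [-4.8, -0.8, 3.1]
finger_gap: 0.998
grasp_force: 3.2
```

Emit:
drive_tool([
  [-0.02, -0.0037, 0, 0, 0, 0],
  [-0.039, -0.0073, 0, 0, 0, 0],
  [0, 0, 0.066, 0, 0, 0],
  [0, 0, 0.067, 0, 0, 0],
])

```text
time: 5.87
ee_pos: [483.9, -126.0, 78.5]
tool_rot: [-3.125, -0.289, 0.01]
ft_force: [1.1, -0.0, 0.4]
finger_gap: 0.999
grasp_force: 0.0
```

Emit:
drive_tool([
  [0.05, -0.044, 0, 0, 0, 0],
  [0.05, -0.044, 0, 0, 0, 0],
  [0.05, -0.044, 0, 0, 0, 0],
  [0.0505, -0.044, 0, 0, 0, 0],
  [0, 0, -0.04, 0, 0, 0],
  [0, 0, -0.03, 0, 0, 0],
  [0, 0, 0, 0, 0, 0],
], fingers=1)

```text
time: 6.45
ee_pos: [586.8, -214.7, 41.9]
tool_rot: [-3.126, -0.289, 0.005]
ft_force: [-1.1, 0.8, -0.7]
finger_gap: 0.009
grasp_force: 0.0
```

Emit:
drive_tool([
  [0, 0, -0.016, 0, 0, 0],
  [0, 0, -0.012, 0, 0, 0],
  [0, 0, -0.006, 0, 0, 0],
  [0, 0, 0, 0, 0, 0],
  [0, 0, 0, 0, 0, 0],
])

```text
time: 6.87
ee_pos: [588.4, -214.9, 28.5]
tool_rot: [3.128, 0.29, 0.001]
ft_force: [0.5, -0.2, 0.3]
finger_gap: -0.001
grasp_force: 0.0
```

Emit:
drive_tool([
  [-0.0007, 0.0039, -0.0035, 0, 0, 0],
  [-0.0007, 0.0039, 0, 0, 0, 0],
  [-0.0007, 0.0039, 0, 0, 0, 0],
  [-0.0007, 0.0039, 0, 0, 0, 0],
  [-0.0007, 0.0039, 0, 0, 0, 0],
  [-0.0007, 0.0039, 0, 0, 0, 0],
  [-0.0007, 0.0039, 0, 0, 0, 0],
  [-0.0007, 0.0039, 0, 0, 0, 0],
  [-0.0007, 0.0039, 0, 0, 0, 0],
  [0, 0, 0, 0, 0, 0],
])

```text
time: 7.7
ee_pos: [585.0, -197.0, 26.4]
tool_rot: [-3.128, -0.29, 0.0]
ft_force: [-0.3, -0.4, -0.0]
finger_gap: 0.003
grasp_force: 0.0
```

Emit:
drive_tool([
  [-0.0004, 0.002, 0, 0, 0, 0],
  [-0.0004, 0.002, 0, 0, 0, 0],
  [-0.0004, 0.002, 0, 0, 0, 0],
  [-0.0004, 0.002, 0, 0, 0, 0],
  [-0.0004, 0.002, 0, 0, 0, 0],
  [0, 0, 0, 0, 0, 0],
])

```text
time: 8.2
ee_pos: [584.0, -192.3, 26.4]
tool_rot: [-3.128, -0.29, 0.0]
ft_force: [0.6, -0.4, -0.2]
finger_gap: 0.002
grasp_force: 0.0
```

Emit:
drive_tool([
  [-0.0004, 0.002, 0, 0, 0, 0],
  [-0.0004, 0.002, 0, 0, 0, 0],
  [-0.0004, 0.002, 0, 0, 0, 0],
  [-0.0004, 0.002, 0, 0, 0, 0],
  [0, 0, 0, 0, 0, 0],
])

```text
time: 8.62
ee_pos: [583.3, -188.3, 26.4]
tool_rot: [-3.128, -0.29, -0.0]
ft_force: [0.1, -0.4, -0.1]
finger_gap: -0.007
grasp_force: 0.1
```

Emit:
drive_tool([
  [-0.0002, 0.0012, 0, 0, 0, 0],
  [-0.0002, 0.0012, 0, 0, 0, 0],
  [-0.0002, 0.0012, 0, 0, 0, 0],
  [0, 0, 0, 0, 0, 0],
])

```text
time: 8.95
ee_pos: [583.0, -186.8, 26.4]
tool_rot: [3.128, 0.289, -0.0]
ft_force: [0.1, -1.0, -0.9]
finger_gap: -0.002
grasp_force: 0.5
```

Emit:
drive_tool([
  [-0.0002, 0.001, 0, 0, 0, 0],
  [-0.0002, 0.001, 0, 0, 0, 0],
  [-0.0002, 0.001, 0, 0, 0, 0],
  [-0.0002, 0.001, 0, 0, 0, 0],
  [0, 0, 0, 0, 0, 0],
])

```text
time: 9.37
ee_pos: [582.8, -186.5, 26.6]
tool_rot: [3.125, 0.288, -0.0]
ft_force: [0.1, -5.9, -1.3]
finger_gap: -0.002
grasp_force: 3.1
```

```bash
python3 - <<'E'
from h import *
im,d=read_camera("side"); cv2.imwrite("pics/s3.png",cv2.resize(im[180:270,250:350],(667,600),interpolation=cv2.INTER_CUBIC))
E
```

```text
(no output)
```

View pics/s3.png

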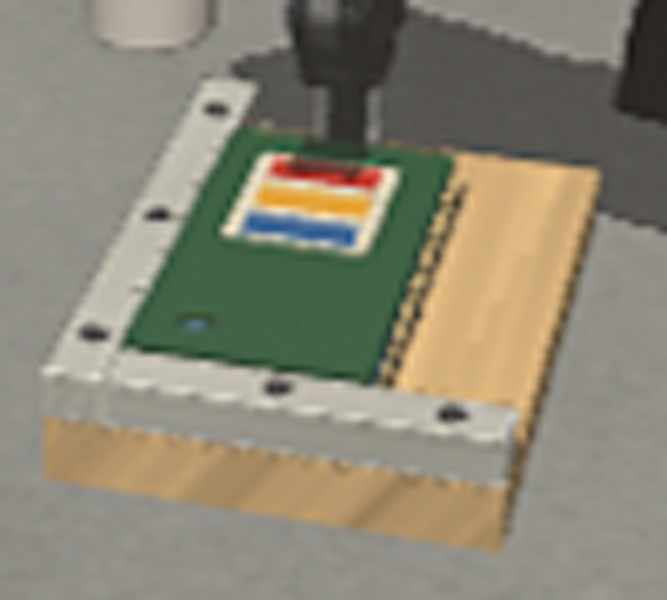

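The stack stopped at about 6 N against the short lay, and the cover sits in the corner. I'll repeat the x knock in case the y push skewed the lower boards.

Emit:
drive_tool([
  [0.0036, -0.0196, 0, 0, 0, 0],
  [0, 0, 0.055, 0, 0, 0],
  [0, 0, 0.055, 0, 0, 0],
  [-0.05, 0.042, 0, 0, 0, 0],
  [-0.05, 0.042, 0, 0, 0, 0],
  [-0.051, 0.042, 0, 0, 0, 0],
  [-0.052, 0.042, 0, 0, 0, 0],
  [0, 0, -0.06, 0, 0, 0],
  [0, 0, -0.04, 0, 0, 0],
  [0, 0, -0.02, 0, 0, 0],
  [0, 0, 0, 0, 0, 0],
], fingers=0)

```text
time: 10.33
ee_pos: [480.6, -109.3, 19.4]
tool_rot: [-3.125, -0.29, 0.006]
ft_force: [-0.7, 0.3, -0.6]
finger_gap: 0.997
grasp_force: 0.0
```

Emit:
drive_tool([
  [0, 0, -0.012, 0, 0, 0],
  [0.0043, 0.0008, 0, 0, 0, 0],
  [0.0043, 0.0008, 0, 0, 0, 0],
  [0.0043, 0.0008, 0, 0, 0, 0],
  [0.0043, 0.0008, 0, 0, 0, 0],
  [0.0043, 0.0008, 0, 0, 0, 0],
  [0.0043, 0.0008, 0, 0, 0, 0],
  [0.0043, 0.0008, 0, 0, 0, 0],
  [0.0043, 0.0008, 0, 0, 0, 0],
  [0.0043, 0.0008, 0, 0, 0, 0],
  [0, 0, 0, 0, 0, 0],
])

```text
time: 11.25
ee_pos: [502.9, -106.8, 15.4]
tool_rot: [3.128, 0.29, 0.001]
ft_force: [-0.4, -0.9, 0.8]
finger_gap: 1.002
grasp_force: 0.0
```

Emit:
drive_tool([
  [0.002, 0.0004, -0.003, 0, 0, 0],
  [0.002, 0.0004, 0, 0, 0, 0],
  [0.002, 0.0004, 0, 0, 0, 0],
  [0.002, 0.0004, 0, 0, 0, 0],
  [0.002, 0.0004, 0, 0, 0, 0],
  [0.002, 0.0004, 0, 0, 0, 0],
  [0.002, 0.0004, 0, 0, 0, 0],
  [0.002, 0.0004, 0, 0, 0, 0],
  [0, 0, 0, 0, 0, 0],
])

```text
time: 12.0
ee_pos: [510.6, -105.3, 13.9]
tool_rot: [3.128, 0.29, 0.001]
ft_force: [0.7, -0.0, -0.1]
finger_gap: 1.0
grasp_force: 0.0
```

Emit:
drive_tool([
  [0.001, 0.0002, 0, 0, 0, 0],
  [0.001, 0.0002, 0, 0, 0, 0],
  [0.001, 0.0002, 0, 0, 0, 0],
  [0, 0, 0, 0, 0, 0],
])

```text
time: 12.33
ee_pos: [511.9, -105.0, 13.9]
tool_rot: [3.128, 0.29, 0.0]
ft_force: [0.6, -0.3, -0.5]
finger_gap: 1.002
grasp_force: 0.0
```

Emit:
drive_tool([
  [0.001, 0.0002, 0, 0, 0, 0],
  [0.001, 0.0002, 0, 0, 0, 0],
  [0.001, 0.0002, 0, 0, 0, 0],
  [0, 0, 0, 0, 0, 0],
])

```text
time: 12.67
ee_pos: [512.9, -104.7, 13.8]
tool_rot: [3.128, 0.289, -0.001]
ft_force: [0.0, -0.3, 0.1]
finger_gap: 0.999
grasp_force: 0.7
```

Emit:
drive_tool([
  [0.001, 0.0002, 0, 0, 0, 0],
  [0, 0, 0, 0, 0, 0],
])

```text
time: 12.83
ee_pos: [512.9, -104.7, 13.7]
tool_rot: [3.128, 0.289, -0.003]
ft_force: [-2.2, -1.5, 1.2]
finger_gap: 1.0
grasp_force: 1.7
```

Emit:
drive_tool([
  [-0.02, -0.0037, 0, 0, 0, 0],
  [-0.02, -0.0037, 0, 0, 0, 0],
  [0, 0, 0.07, 0, 0, 0],
  [0, 0, 0.07, 0, 0, 0],
  [0, 0, 0.07, 0, 0, 0],
  [0.0081, 0.0615, 0, 0, 0, 0],
  [0.0081, 0.0615, 0, 0, 0, 0],
  [0.0081, 0.0615, 0, 0, 0, 0],
  [0.0081, 0.0615, 0, 0, 0, 0],
  [0.0081, 0.0615, 0, 0, 0, 0],
  [0.0081, 0.0615, 0, 0, 0, 0],
  [0.0081, 0.0615, 0, 0, 0, 0],
])

```text
time: 13.83
ee_pos: [522.1, 104.1, 118.9]
tool_rot: [-3.122, -0.303, 0.0]
ft_force: [0.1, -0.2, -0.1]
finger_gap: 0.998
grasp_force: 0.0
```

Emit:
drive_tool([
  [0.0081, 0.0615, 0, 0, 0, 0],
  [0.0081, 0.0615, 0, 0, 0, 0],
  [0.0081, 0.0615, 0, 0, 0, 0],
  [0.0081, 0.0615, 0, 0, 0, 0],
  [0.0081, 0.0615, 0, 0, 0, 0],
  [0, 0, 0, 0, 0, 0],
  [0, 0, 0, 0, 0, 0],
], fingers=0.42)

```text
time: 14.42
ee_pos: [559.5, 191.7, 118.6]
tool_rot: [-3.048, -0.458, 0.015]
ft_force: [-0.6, -0.2, -0.6]
finger_gap: 0.577
grasp_force: 0.0
```

```bash
python3 - <<'E'
from h import *
print(read_state()["ee_pos"],read_state()["tool_rot"])
im,d=read_camera("top"); P=cloud("top",d); cv2.imwrite("pics/top1.png",im)
r=cover(im,0); print("cover",r,cv2.boxPoints(r).round(1).tolist()); print(jigpose(im,P))
cv2.imwrite("pics/jig1.png",cv2.resize(im[170:260,255:365],(733,600),interpolation=cv2.INTER_CUBIC))
E
```

```text
[559.515011   191.71164374 118.59171136] [-3.04769995 -0.45847392  0.01519826]
cover ((561.9995727539062, -80.33829498291016), (76.2533187866211, 106.8783950805664), 10.571257591247559) [[514.7000122070312, -34.79999923706055], [534.2999877929688, -139.89999389648438], [609.2999877929688, -125.9000015258789], [589.7000122070312, -20.799999237060547]]
((553.6385498046875, -109.3003158569336), (149.73410034179688, 209.6356964111328), 10.567215919494629)
```

View pics/jig1.png

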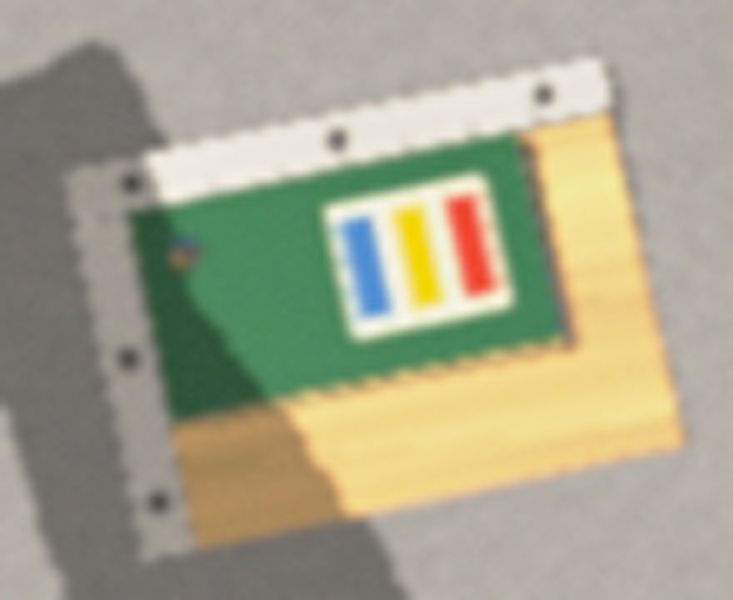

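The boards are tucked into the corner; the hole is at crop (183,252). The last joint hit its limit on the way to the rack, so I'll turn the tool and carry on.

Emit:
drive_tool([
  [0, 0, 0, 0, 0, 0.03],
  [0, 0, 0, 0, 0, 0.03],
  [0, 0, 0, 0, 0, 0.03],
  [-0.009, 0.0357, 0, 0, 0, 0],
  [-0.009, 0.0357, 0, 0, 0, 0],
  [-0.009, 0.0357, 0, 0, 0, 0],
  [-0.009, 0.0357, 0, 0, 0, 0],
  [0, 0, 0, 0, 0, 0],
  [0, 0, 0, 0, 0, 0],
])

```text
time: 15.22
ee_pos: [541.1, 262.4, 118.9]
tool_rot: [-2.955, -0.884, 0.029]
ft_force: [-0.1, -0.2, 0.5]
finger_gap: 0.577
grasp_force: 0.0
```

```bash
python3 - <<'E'
from h import *
from scipy.spatial.transform import Rotation as T
s=read_state();R=T.from_rotvec(s["tool_rot"]);print(s["joints"],R.as_matrix().round(3))
p=.29; D=T.from_rotvec(np.pi*np.array([-np.cos(p),-np.sin(p),0]))
print(((D*R.inv()).as_rotvec()/np.pi).round(4))
E
```

```text
[ 0.4200345   0.46153633 -0.13451602  0.985799    0.05908359  2.9801623 ] [[ 0.836  0.548 -0.034]
 [ 0.549 -0.834  0.049]
 [-0.001 -0.06  -0.998]]
[-0.0157 -0.0109 -0.0004]
```

Emit:
drive_tool([
  [0, 0, 0, -0.0157, -0.0109, -0.0004],
  [0, 0, -0.04, 0, 0, 0],
  [0, 0, -0.04, 0, 0, 0],
  [0, 0, -0.03, 0, 0, 0],
  [0, 0, -0.01, 0, 0, 0],
  [0, 0, 0, 0, 0, 0],
  [0, 0, 0, 0, 0, 0],
])

```text
time: 15.8
ee_pos: [542.1, 262.1, 59.2]
tool_rot: [-3.011, -0.896, -0.001]
ft_force: [0.2, -0.5, -0.3]
finger_gap: 0.577
grasp_force: 0.0
```

```bash
python3 - <<'E'
from h import *
s=read_state(); print(s["ee_pos"],s["tool_rot"])
im,d=read_camera("side"); cv2.imwrite("pics/s4.png",cv2.resize(im[240:380,140:300],(686,600),interpolation=cv2.INTER_CUBIC))
E
```

```text
[542.05762897 262.09464522  59.2235784 ] [-3.01064357e+00 -8.95553198e-01 -9.42674491e-04]
```

View pics/s4.png

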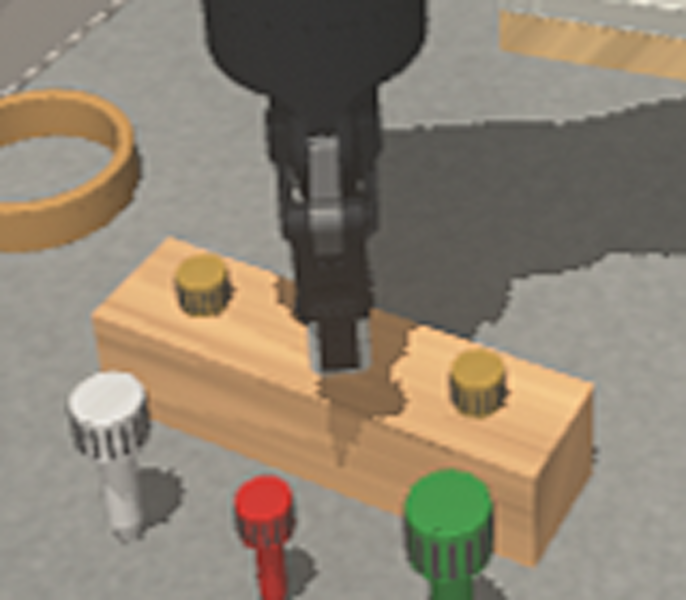

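The fingers straddle the middle (silver) head at crop (340,340), clear of both brass posts. Now down, then grip.

Emit:
drive_tool([
  [0, 0, -0.01, 0, 0, 0],
  [0, 0, -0.008, 0, 0, 0],
  [0, 0, -0.004, 0, 0, 0],
  [0, 0, 0, 0, 0, 0],
])

```text
time: 16.18
ee_pos: [541.6, 262.9, 47.5]
tool_rot: [-3.01, -0.897, -0.0]
ft_force: [0.7, 0.2, -0.1]
finger_gap: 0.58
grasp_force: 0.0
```

Emit:
drive_tool([
  [0, 0, 0, 0, 0, 0],
  [0, 0, 0, 0, 0, 0],
  [0, 0, 0, 0, 0, 0],
  [0, 0, 0, 0, 0, 0],
  [0, 0, 0, 0, 0, 0],
  [0, 0, 0, 0, 0, 0],
], fingers=1, squeeze=25)

```text
time: 16.68
ee_pos: [542.1, 263.3, 48.1]
tool_rot: [-3.01, -0.897, -0.002]
ft_force: [-0.7, -0.2, 0.7]
finger_gap: 0.216
grasp_force: 24.4
```

Emit:
drive_tool([
  [0, 0, 0.04, 0, 0, 0],
  [0, 0, 0.06, 0, 0, 0],
  [0, 0, 0.06, 0, 0, 0],
  [0, 0, 0.02, 0, 0, 0],
  [0.0068, -0.0605, 0, 0, 0, 0],
  [0.0068, -0.0605, 0, 0, 0, 0],
  [0.0068, -0.0605, 0, 0, 0, 0],
  [0.0068, -0.0605, 0, 0, 0, 0],
  [0.0068, -0.0605, 0, 0, 0, 0],
  [0.0068, -0.0605, 0, 0, 0, 0],
  [0.0068, -0.0605, 0, 0, 0, 0],
  [0.0068, -0.0605, 0, 0, 0, 0],
])

```text
time: 17.68
ee_pos: [568.7, 19.6, 137.3]
tool_rot: [-3.01, -0.897, -0.0]
ft_force: [-0.3, -0.4, -0.7]
finger_gap: 0.216
grasp_force: 24.6
```

Emit:
drive_tool([
  [0.0068, -0.0605, 0, 0, 0, 0],
  [0.0068, -0.0605, 0, 0, 0, 0],
  [0, 0, 0, 0, 0, 0],
  [0, 0, 0, 0, 0, 0],
  [0, 0, 0, 0, 0, 0],
])

```text
time: 18.1
ee_pos: [575.4, -39.2, 137.4]
tool_rot: [-3.009, -0.896, -0.0]
ft_force: [-0.2, -0.1, -0.0]
finger_gap: 0.223
grasp_force: 24.6
```

```bash
python3 - <<'E'
from h import *
s=read_state(); print(s["ee_pos"],s["tool_rot"],s["finger_gap"])
im,d=read_camera("side"); cv2.imwrite("pics/s5.png",cv2.resize(im[120:270,220:380],(640,600),interpolation=cv2.INTER_CUBIC))
im,d=read_camera("top"); cv2.imwrite("pics/t5.png",im)
# predicted tip in side image
f,cx,cy,R,t=cam("side")
for dz in(6,-40):
    p=R@(s["ee_pos"]+[0,0,dz])+t; print(dz,(f*p[0]/p[2]+cx-220)*4,(f*p[1]/p[2]+cy-120)*4)
E
```

```text
[575.44110135 -39.19387933 137.38142266] [-3.00913134e+00 -8.96445384e-01 -8.46069238e-05] 0.2232075621551526
6 241.23477520046163 265.4440194410853
-40 240.2844164004091 343.1055508668694
```

View pics/s5.png

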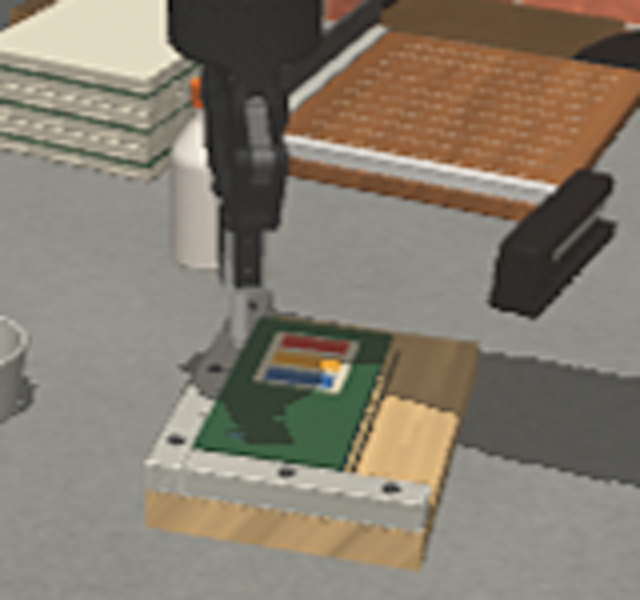

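The post is held straight, with its tip at crop (240,345) as predicted. The jig hole lies just below it at (238,437). I'll descend and feel for it.

Emit:
drive_tool([
  [0, 0, -0.03, 0, 0, 0],
  [0, 0, -0.04, 0, 0, 0],
  [0, 0, -0.02, 0, 0, 0],
  [0, 0, 0, 0, 0, 0],
  [0, 0, -0.004, 0, 0, 0],
  [0, 0, -0.004, 0, 0, 0],
  [0, 0, -0.004, 0, 0, 0],
  [0, 0, -0.002, 0, 0, 0],
  [0, 0, 0, 0, 0, 0],
])

```text
time: 18.95
ee_pos: [576.2, -39.5, 86.2]
tool_rot: [-3.01, -0.897, -0.002]
ft_force: [0.1, -0.3, -0.3]
finger_gap: 0.219
grasp_force: 24.6
```

Emit:
drive_tool([
  [0, 0, -0.003, 0, 0, 0],
  [0, 0, -0.003, 0, 0, 0],
  [0, 0, -0.003, 0, 0, 0],
  [0, 0, 0, 0, 0, 0],
])

```text
time: 19.28
ee_pos: [575.7, -39.5, 81.1]
tool_rot: [-3.01, -0.897, -0.001]
ft_force: [-0.7, -0.8, 0.1]
finger_gap: 0.218
grasp_force: 24.6
```

Emit:
drive_tool([
  [0, 0, -0.002, 0, 0, 0],
  [0, 0, -0.002, 0, 0, 0],
  [0, 0, -0.002, 0, 0, 0],
  [0, 0, 0, 0, 0, 0],
])

```text
time: 19.62
ee_pos: [575.7, -39.4, 78.1]
tool_rot: [-3.01, -0.897, -0.001]
ft_force: [-0.0, -0.3, 0.6]
finger_gap: 0.221
grasp_force: 24.6
```

Emit:
drive_tool([
  [0, 0, -0.002, 0, 0, 0],
  [0, 0, -0.002, 0, 0, 0],
  [0, 0, -0.002, 0, 0, 0],
  [0, 0, 0, 0, 0, 0],
])

```text
time: 19.95
ee_pos: [575.7, -39.4, 75.1]
tool_rot: [-3.01, -0.897, -0.001]
ft_force: [-0.3, 0.3, -0.5]
finger_gap: 0.217
grasp_force: 24.6
```

Emit:
drive_tool([
  [0, 0, -0.002, 0, 0, 0],
  [0, 0, -0.002, 0, 0, 0],
  [0, 0, -0.002, 0, 0, 0],
  [0, 0, 0, 0, 0, 0],
])

```text
time: 20.28
ee_pos: [575.8, -39.6, 72.2]
tool_rot: [-3.01, -0.897, -0.001]
ft_force: [0.5, -1.0, -0.7]
finger_gap: 0.213
grasp_force: 24.6
```

Emit:
drive_tool([
  [0, 0, -0.002, 0, 0, 0],
  [0, 0, -0.002, 0, 0, 0],
  [0, 0, -0.002, 0, 0, 0],
  [0, 0, 0, 0, 0, 0],
])

```text
time: 20.62
ee_pos: [575.8, -39.5, 69.2]
tool_rot: [-3.01, -0.897, -0.001]
ft_force: [0.5, -0.8, -0.3]
finger_gap: 0.223
grasp_force: 24.6
```

Emit:
drive_tool([
  [0, 0, -0.002, 0, 0, 0],
  [0, 0, -0.002, 0, 0, 0],
  [0, 0, 0, 0, 0, 0],
])

```text
time: 20.87
ee_pos: [576.7, -39.2, 68.7]
tool_rot: [-3.01, -0.898, -0.004]
ft_force: [-1.8, -0.1, 7.9]
finger_gap: 0.222
grasp_force: 25.4
```

Emit:
drive_tool([
  [0, 0, -0.002, 0, 0, 0],
  [0, 0, -0.002, 0, 0, 0],
  [0, 0, 0, 0, 0, 0],
])

```text
time: 21.12
ee_pos: [577.9, -39.2, 68.0]
tool_rot: [3.01, 0.898, 0.009]
ft_force: [-1.2, -0.2, 15.3]
finger_gap: 0.218
grasp_force: 26.4
```

It stops at tip z≈28.5, so it is standing on the grey board. The grey board shows at the −y edge and so is long in y, which means it is probably short in x. I'll ease up and feel towards the jig's −x with a light press.

Emit:
drive_tool([
  [0, 0, 0.004, 0, 0, 0],
  [0, 0, 0.0046, 0, 0, 0],
  [-0.002, -0.0004, 0, 0, 0, 0],
  [-0.001, -0.0002, 0, 0, 0, 0],
  [0, 0, -0.003, 0, 0, 0],
  [0, 0, 0, 0, 0, 0],
])

```text
time: 21.62
ee_pos: [574.7, -39.6, 68.5]
tool_rot: [-3.01, -0.897, -0.003]
ft_force: [0.5, 0.1, 4.3]
finger_gap: 0.215
grasp_force: 25.7
```

Emit:
drive_tool([
  [-0.001, -0.0002, 0, 0, 0, 0],
  [-0.001, -0.0002, 0, 0, 0, 0],
  [0, 0, 0, 0, 0, 0],
])

```text
time: 21.87
ee_pos: [574.0, -39.9, 68.5]
tool_rot: [-3.01, -0.897, -0.003]
ft_force: [1.0, -0.2, 3.9]
finger_gap: 0.217
grasp_force: 25.6
```

Emit:
drive_tool([
  [-0.001, -0.0002, 0.001, 0, 0, 0],
  [-0.001, -0.0002, 0, 0, 0, 0],
  [0, 0, 0, 0, 0, 0],
])

```text
time: 22.12
ee_pos: [572.4, -40.2, 68.6]
tool_rot: [-3.01, -0.897, -0.001]
ft_force: [0.9, -0.7, 2.1]
finger_gap: 0.217
grasp_force: 25.4
```

Emit:
drive_tool([
  [-0.001, -0.0002, 0, 0, 0, 0],
  [-0.001, -0.0002, 0, 0, 0, 0],
  [0, 0, 0, 0, 0, 0],
])

```text
time: 22.37
ee_pos: [571.2, -40.4, 68.6]
tool_rot: [-3.01, -0.897, -0.001]
ft_force: [0.5, -0.6, 1.7]
finger_gap: 0.219
grasp_force: 25.4
```

Emit:
drive_tool([
  [0, 0, 0.003, 0, 0, 0],
  [0.0035, -0.0024, 0, 0, 0, 0],
  [0, 0, 0, 0, 0, 0],
  [0, 0, -0.002, 0, 0, 0],
  [0, 0, -0.003, 0, 0, 0],
  [0, 0, 0, 0, 0, 0],
])

```text
time: 22.87
ee_pos: [573.3, -41.3, 68.2]
tool_rot: [-3.009, -0.897, -0.002]
ft_force: [-1.5, -0.2, 5.2]
finger_gap: 0.22
grasp_force: 25.8
```

Emit:
drive_tool([
  [0.0002, -0.001, 0, 0, 0, 0],
  [0.0002, -0.001, 0, 0, 0, 0],
  [0.0002, -0.001, 0, 0, 0, 0],
  [0, 0, 0, 0, 0, 0],
])

```text
time: 23.2
ee_pos: [573.7, -42.9, 68.0]
tool_rot: [-3.01, -0.897, -0.002]
ft_force: [0.3, -0.4, 3.6]
finger_gap: 0.218
grasp_force: 25.6
```

Emit:
drive_tool([
  [0.0002, -0.001, 0, 0, 0, 0],
  [0.0002, -0.001, 0, 0, 0, 0],
  [0, 0, 0, 0, 0, 0],
])

```text
time: 23.45
ee_pos: [573.3, -44.2, 67.1]
tool_rot: [-3.01, -0.897, 0.0]
ft_force: [0.1, 1.0, -0.6]
finger_gap: 0.219
grasp_force: 25.2
```

Emit:
drive_tool([
  [0.0002, -0.001, 0, 0, 0, 0],
  [0.0002, -0.001, 0, 0, 0, 0],
  [0, 0, 0, 0, 0, 0],
])

```text
time: 23.7
ee_pos: [573.5, -45.2, 67.3]
tool_rot: [-3.01, -0.897, 0.0]
ft_force: [0.4, 0.4, -1.2]
finger_gap: 0.219
grasp_force: 25.2
```

Found it: the force dropped away and the tip sank, about 6 mm towards −y. I'll go slightly deeper and draw the board back.

Emit:
drive_tool([
  [0, 0, -0.002, 0, 0, 0],
  [0, 0, -0.002, 0, 0, 0],
  [0, 0, 0, 0, 0, 0],
])

```text
time: 23.95
ee_pos: [573.6, -45.0, 65.4]
tool_rot: [-3.01, -0.897, -0.001]
ft_force: [0.4, 0.6, -0.9]
finger_gap: 0.217
grasp_force: 25.2
```

Emit:
drive_tool([
  [0.0007, 0.0019, 0, 0, 0, 0],
  [0.0007, 0.0019, 0, 0, 0, 0],
  [0.0007, 0.0019, 0, 0, 0, 0],
  [0.0007, 0.0019, 0, 0, 0, 0],
  [0.0007, 0.0019, 0, 0, 0, 0],
  [0.0007, 0.0019, 0, 0, 0, 0],
  [0, 0, 0, 0, 0, 0],
])

```text
time: 24.53
ee_pos: [576.0, -39.3, 65.7]
tool_rot: [-3.01, -0.898, -0.001]
ft_force: [0.2, -1.1, 0.5]
finger_gap: 0.218
grasp_force: 25.2
```

Emit:
drive_tool([
  [0, 0, -0.002, 0, 0, 0],
  [0, 0, -0.002, 0, 0, 0],
  [0, 0, 0, 0, 0, 0],
])

```text
time: 24.78
ee_pos: [576.0, -39.4, 63.5]
tool_rot: [-3.01, -0.897, -0.001]
ft_force: [-0.4, -0.8, -0.9]
finger_gap: 0.219
grasp_force: 25.2
```

Free, so I continue down.

Emit:
drive_tool([
  [0, 0, -0.002, 0, 0, 0],
  [0, 0, -0.002, 0, 0, 0],
  [0, 0, -0.002, 0, 0, 0],
  [0, 0, 0, 0, 0, 0],
])

```text
time: 25.12
ee_pos: [575.8, -39.3, 60.4]
tool_rot: [-3.01, -0.897, -0.001]
ft_force: [-0.3, -0.5, -0.3]
finger_gap: 0.219
grasp_force: 25.2
```

Emit:
drive_tool([
  [0, 0, -0.002, 0, 0, 0],
  [0, 0, -0.002, 0, 0, 0],
  [0, 0, -0.002, 0, 0, 0],
  [0, 0, 0, 0, 0, 0],
])

```text
time: 25.45
ee_pos: [575.7, -39.3, 57.4]
tool_rot: [-3.009, -0.897, -0.001]
ft_force: [-0.9, -0.5, -0.6]
finger_gap: 0.219
grasp_force: 25.2
```

Emit:
drive_tool([
  [0, 0, -0.002, 0, 0, 0],
  [0, 0, -0.002, 0, 0, 0],
  [0, 0, -0.002, 0, 0, 0],
  [0, 0, 0, 0, 0, 0],
])

```text
time: 25.78
ee_pos: [575.7, -39.2, 54.4]
tool_rot: [-3.009, -0.897, -0.001]
ft_force: [-0.1, -0.5, -0.9]
finger_gap: 0.218
grasp_force: 25.2
```

Emit:
drive_tool([
  [0, 0, -0.002, 0, 0, 0],
  [0, 0, -0.002, 0, 0, 0],
  [0, 0, -0.002, 0, 0, 0],
  [0, 0, 0, 0, 0, 0],
])

```text
time: 26.12
ee_pos: [575.8, -39.2, 51.4]
tool_rot: [-3.009, -0.897, -0.001]
ft_force: [-0.1, -0.5, 0.4]
finger_gap: 0.215
grasp_force: 25.2
```

Emit:
drive_tool([
  [0, 0, -0.002, 0, 0, 0],
  [0, 0, -0.002, 0, 0, 0],
  [0, 0, -0.002, 0, 0, 0],
  [0, 0, 0, 0, 0, 0],
])

```text
time: 26.45
ee_pos: [575.9, -39.3, 48.5]
tool_rot: [-3.01, -0.897, -0.001]
ft_force: [-0.1, -0.5, -0.1]
finger_gap: 0.217
grasp_force: 25.2
```

Emit:
drive_tool([
  [0, 0, -0.002, 0, 0, 0],
  [0, 0, -0.002, 0, 0, 0],
  [0, 0, 0, 0, 0, 0],
])

```text
time: 26.7
ee_pos: [575.9, -39.2, 46.5]
tool_rot: [-3.01, -0.897, -0.001]
ft_force: [-0.4, -1.4, -0.0]
finger_gap: 0.217
grasp_force: 25.2
```

Emit:
drive_tool([
  [0, 0, -0.002, 0, 0, 0],
  [0, 0, 0, 0, 0, 0],
])

```text
time: 26.87
ee_pos: [576.0, -39.3, 45.8]
tool_rot: [-3.01, -0.897, -0.002]
ft_force: [-0.3, -0.5, 1.5]
finger_gap: 0.219
grasp_force: 25.3
```

Emit:
drive_tool([
  [0, 0, -0.001, 0, 0, 0],
  [0, 0, -0.001, 0, 0, 0],
  [0, 0, 0, 0, 0, 0],
])

```text
time: 27.12
ee_pos: [576.1, -39.3, 45.7]
tool_rot: [-3.01, -0.897, -0.002]
ft_force: [-1.7, -0.0, 6.2]
finger_gap: 0.219
grasp_force: 25.9
```

Home: the head stops on the cover at TCP z 45.7. Unload, open, withdraw.

Emit:
drive_tool([
  [0, 0, 0.003, 0, 0, 0],
  [0, 0, 0, 0, 0, 0],
])

```text
time: 27.28
ee_pos: [576.1, -39.3, 46.4]
tool_rot: [-3.01, -0.897, -0.002]
ft_force: [0.5, -0.9, 0.4]
finger_gap: 0.219
grasp_force: 25.2
```

Emit:
drive_tool([
  [0, 0, 0, 0, 0, 0],
  [0, 0, 0, 0, 0, 0],
  [0, 0, 0, 0, 0, 0],
  [0, 0, 0.02, 0, 0, 0],
  [0, 0, 0.04, 0, 0, 0],
  [0, 0, 0.07, 0, 0, 0],
  [0, 0, 0.07, 0, 0, 0],
  [-0.06, 0, 0.04, 0, 0, 0],
  [-0.07, 0, 0, 0, 0, 0],
  [-0.07, 0, 0, 0, 0, 0],
  [-0.07, 0, 0, 0, 0, 0],
  [0, 0, 0, 0, 0, 0],
], fingers=0.4)

```text
time: 28.28
ee_pos: [431.4, -38.7, 165.5]
tool_rot: [-3.007, -0.896, 0.013]
ft_force: [-1.4, 0.9, -0.4]
finger_gap: 0.599
grasp_force: 0.0
```

```bash
python3 - <<'E'
from h import *
im,d=read_camera("top"); P=cloud("top",d)
cv2.imwrite("pics/end.png",np.hstack([cv2.resize(im[170:260,255:365],(400,327),interpolation=cv2.INTER_CUBIC),cv2.resize(read_camera("side")[0][170:270,245:365],(392,327),interpolation=cv2.INTER_CUBIC)]))
m=(P[...,2]>49)&(P[...,2]<75); m[:190]=0;m[230:]=0;m[:,270:]*=1; m[:,:270]=0;m[:,310:]=0
print(m.sum(),P[m].mean(0),np.sort(P[m][:,2])[-15:].round(1)); print(cover(im,0))
E
```

```text
Traceback (most recent call last):
numpy._core._exceptions._UFuncOutputCastingError: Cannot cast ufunc 'multiply' output from dtype('int64') to dtype('bool') with casting rule 'same_kind'
```

View pics/end.png

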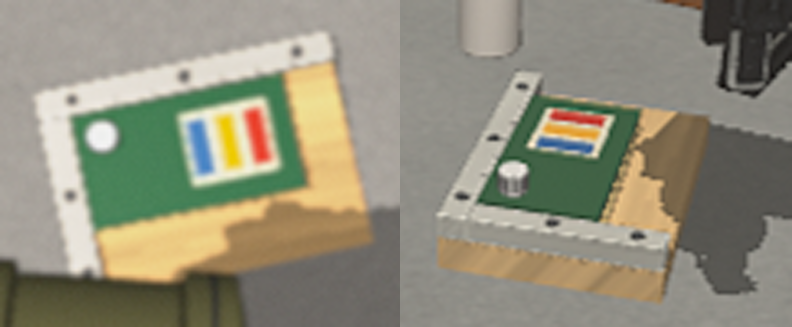

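The post's head sits flush on the cover, at (102,137) in the left half and (513,180) in the right. The cover is square to both lays and the gripper is clear, so I'll check the height and hand in.

```bash
python3 - <<'E'
from h import *
im,d=read_camera("top"); P=cloud("top",d)
m=(P[...,2]>49)&(P[...,2]<75); k=np.zeros_like(m); k[190:230,270:310]=1; m&=k
print(m.sum(),P[m].mean(0).round(1),np.median(P[m][:,2]))
if 56<np.median(P[m][:,2])<63: print(sign_off())
E
```

```text
71 [572.3 -47.   57.7] 59.763007009602056
the job is handed in; nothing more can be done
None
```

The swatch deck is bound and handed in: the post is through all four boards, its head is flush on the cover against both lays, and the gripper is clear; no pass/fail result came back.

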